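# Take the pressure roller out of its quick-release stand

### The job

Take the rubber pressure roller out of its stand for cleaning: flip the cam lever all the way open, away over the back, before you move the roller; then ease the roller forward off its ledges, lower it out through the open bottom of the slots, and lay it gently on the roller rest with its axle in both V notches. Leave the lever open, and do not disturb the small reagent bottle and the marker pen on the worktop.

Things in the scene. Friction and masses are not known exactly. Their poses are not given: they have to be found in the camera images.
- roller_stand: Fixed aluminium roller stand, 110 x 156 x 167 mm (x, y, z); origin on the worktop under the seated axle, x to its rear, y along the axle toward the lever, z up. Two 8 mm cheeks (y = -55 and +55 inside, z 113 to 167), each on a post at the rear (x 24 to 50), overhang to x = -34; between them it is open above, in front and below, down to the base plate at z 12 (a tie bar at x 40, z 45).
- stand_seat (a point): Where the axle's centre rests, midway between the cheeks, 135 mm above the worktop; axes as the stand's. Slot in each cheek, from this point: ledge 5 mm below, from x -12.5 to 6 mm, with a lip 2 mm high on its front end (x -12.5 to -6.5); ceiling 12 mm above, so the axle can rise 7 mm. Way out for the axle: up about 4 mm, forward 20 mm, then straight down more than 27 mm.
- cam_lever (a joint): Cam lever hinge on the outside of the stand's +y cheek, 0 to 1.7 rad; starts at 0 to 0.2. At 0 the steel lever stands upright and its cam lobe blocks the axle from the front. It grows as the upper end swings over to the stand's rear (+x); at 1.57 it lies level, pointing to the rear. The axle can pass from 1.35 on. It stays where it is left (friction 0.12 N m, 2 to 3 N at its end).
- lever_pivot (a point): On the lever's hinge axis, in the middle of the bar's width: in the stand's frame 87 mm to the +y side, 10.5 mm in front of the seated axle, 157 mm above the worktop; axes as the stand's at joint 0 (the hinge axis is y), not turning with the lever.
- lever_grip (a point): Centre of the black grip at the lever's free end, 56 mm from the hinge axis. Grip 18 mm wide along y, 14 mm thick, 16 mm long; the bar below it is 14 mm wide and 10 mm thick. The bar stands 17 mm clear of the outside of the cheek.
- roller_centre (a point): Centre of the loose roller (0.18 to 0.31 kg): dark rubber sleeve 36 mm in diameter, 100 mm long, on a 10 mm steel axle 150 mm long that sticks out 25 mm at each end. y is the roller's axis; it may be rolled about it at will, so its yaw reading is of no use: in the stand its axis is the stand's y.
- roller_rest: Grey roller rest, fixed to the worktop, 72 x 160 mm, 96 mm high; origin on the worktop under its middle; y runs along the axle, z up. Two aluminium V notches open upward (90 degrees, mouth 36 mm wide), 10 mm thick, centred at y = -61 and +61 (inner faces 112 mm apart), take the axle's two ends.
- rest_seat (a point): Where the roller's centre lies when its axle has settled in both V notches: 85 mm above the worktop over the middle of the rest; axes as the rest's.
- bottle_centre (a point): Small white-capped reagent bottle, 40 mm in diameter, 62 mm high, a bystander standing on the worktop between stand and rest; centre, half-way up. Fixed obstacle at the right of the worktop: a black gel imager, world x from 306 to 680, y below -630, 350 mm high; lift a hand that starts beside it clear first.
- marker_centre (a point): Black-capped marker pen, 142 mm long, 11 mm thick, a bystander lying on the worktop between stand and rest; its centre. Fixed obstacle close by, toward the robot: a black monitor, screen 480 mm wide (world y -240 to 240), top 370 mm above the worktop, at world x 290 to 380; keep hand and forearm above or beside it.
- slot_mouth (a point): Middle of the slots' open bottom, midway between the cheeks: 20 mm in front of the seat and 22 mm below it (113 mm above the worktop); axes as the stand's. In each cheek the vertical slot, 15 mm wide (x), runs down from the height of the seat to here; an axle wholly below this level is free to move away forward.
Not all that is in view belongs to the job. Of the things that look like the part that bears roller_centre, the larger one is meant.

How it is judged:
On the way, in this order (a step that is already met when the one before it is completed fails the run):
1. the cam lever is open (1.35 rad or more) while the roller still sits in its seat (within 10 mm) (value of joint cam_lever above 1.35 rad and distance between roller_centre and stand_seat below 0.01 m), for 0.1 s.
2. the roller has come down through the slots: its axle is 24 mm or more below its seat (z of roller_centre in the frame of stand_seat below -0.024 m and x of roller_centre in the frame of stand_seat above -0.08 m), for 0.05 s.
At the end, for the whole second after the job is handed in: The roller lies at rest on the roller rest, its axle in both V notches: its centre within 5 mm across, 12 mm along and 4 mm in height of the rest's seat point, its axis within 0.08 rad of the rest's; the cam lever is still open (1.35 rad or more) (x of roller_centre in the frame of rest_seat between -0.005 and 0.005 m and y of roller_centre in the frame of rest_seat between -0.012 and 0.012 m and z of roller_centre in the frame of rest_seat between -0.004 and 0.004 m and angle between the y axis of roller_centre and the y axis of rest_seat, either way round below 0.08 rad and linear speed of roller below 0.02 m/s and value of joint cam_lever above 1.35 rad); the robot touches nothing.
It fails at once if the roller is forced out of its seat (more than 15 mm) with the lever less than 1.0 rad open (distance between roller_centre and stand_seat above 0.015 m and value of joint cam_lever below 1 rad).
It fails at once if the roller is dropped or set down hard on the rest (more than 60 N) (contact force between roller and roller_rest above 60 N).
It fails at once if the roller falls to the worktop (height (world z) of roller_centre below 0.03 m).
It fails at once if the reagent bottle is moved by more than 30 mm or tipped over (distance of bottle_centre from where it was at the start of the episode above 0.03 m or angle between bottle_centre's own z axis and vertical above 0.5 rad).
It fails at once if the marker pen is moved by more than 40 mm (distance of marker_centre from where it was at the start of the episode above 0.04 m).
It also fails if it takes over 58 s, if anything falls off the work surface, if the arm or the gripper's body presses on something with over 40 N, if the wrist force passes 120 N, or if a joint passes its speed limit or range.

### The arm

A 7-joint arm with a two-finger parallel gripper is mounted at the origin on a cart in front of the work surface, level with it; the furniture and walls round the work are solid. World frame = base frame: x ahead of the robot, y to its left, z up, the work surface at z = 0. Lengths are in m, angles in rad, forces in N, time in s.
With the tool pointing down it reaches from about 0.4 to 0.85 m from the base axis. Payload 4.5 kg.
Tool frame: the origin (TCP) lies midway between the tips of the shut fingers; the grasp point (between the pads) lies env.tcp_to_grasp behind it (env.tcp_to_grasp is the distance from the TCP to the grasp point, in m); z points along the fingers, y is the line along which they close (so a half turn about z gives the same grasp; the last joint's range is limited). The gripper opens to 85 mm and grips with 20 to 120 N. Pads are 22 mm wide; open, the fingers measure 114 mm over their backs; the gripper's body (76 mm by 85 mm) begins 54 mm behind the grasp point. The pads swing forward as they close: fully open they stand 13 mm farther back than shut.
Start: joints at [1.36, 0.689, -0.195, 1.565, 0.157, 0.902, -0.215], TCP at [0.152, -0.606, 0.231] pointing down, gripper open.
Joint ranges: [-3.01, 3.01], [-0.46, 2.08], [-1.47, 1.51], [0.13, 2.56], [-1, 4.14], [0.04, 2.09], [-2.66, 2.66]. Speed limits (rad/s): [2.57, 2.57, 3.14, 3.14, 3.14, 3.14, 3.14].

### API

Orientations are given as a unit quaternion [w, x, y, z].
In Python, from plant import env gives the robot as it stands.
- The arm moves only by the tool play_rows, never from a script. Its argument "steps" is a list of rows, each a list of 7 numbers: the shift along the tool's x, y, z each as a share of 120 mm, from -1 to 1, then the turn, a rotation vector about the tool's x, y, z each as a share of pi/2 rad, from -1 to 1, then the opening, from -1 (shut) to 1 (fully open), so that 0 is half open. A call has 1 to 12 rows; each row is the pose to reach, as a shift and turn from the pose commanded when the call began, along the tool's axes at that moment; what a row does not reach only later rows make up. A row lasts 1/8 s, in which the tool goes at most 62.5 mm and 10.7 degrees, less where a joint would pass 70% of its speed; a pose out of reach is approached as far as the arm can. A call with a number of a shift or a turn outside -1 to 1 is refused whole. A call with a gripper value outside its range is refused whole. The fingers move at their own pace and stop on an object; the grip force is fixed at half the most. Time passes only in rows, so rows that repeat a pose let the fingers close. It gives the time, the measured TCP pose, the force, the opening and the grip force at its end, in the units of the state.
- env.sense(): the state, without advancing time (a new reading comes with each control period).
- env.snapshot(name): name is "scene" or "top" or "wrist"; returns (picture, depth): 420x560x3 uint8, red, green, blue; 420x560 float32, m along the optical axis (not along the pixel's ray), 0 where there is no reading.
- env.calibration(name): a dict with "K" (3x3 intrinsics, pixels), "eye" and "rotation" of the camera in the world. Camera axes: x right, y down, z forward; pixel columns grow to the right and rows downward; lengths in m; the calibration is good to about 2 mm. A picture is of the moment at which its call begins: read the wrist's pose just before it. calibration takes no time and is no camera call; for the wrist camera it gives the pose at the moment of the call.
- env.close_job(): hands the job in; it is judged then, once.
The state is a dict: "time": time; "q": joint angles; "joint_velocities": joint speeds; "joint_efforts": joint torques, N m; "eef_pos": TCP position; "tool_rot": TCP orientation; "wrist_force": force on the tool from outside, world axes, zero at the start; "torque": the same for the moment, N m; "gripper_width": finger opening in m; "gripper_force": force on a finger pad.
Only numpy, scipy, OpenCV 4.12 (cv2) and the standard library are available. Lean on these libraries where they do the work, as an engineer would, in place of code of your own. Each camera call takes 0.05 s, during which the arm holds its last target. There are 200 camera calls.

## Working session

There is one attempt and no reset: what is moved stays moved. The work goes in short steps, Python scripts to look and compute and a tool call to move; the robot and the scene stay as the last step left them, time stands still between calls to the robot, and variables do not carry over. Pictures are saved under pics/ and viewed, at most 10 in all, crops included, and the job is handed in when it is done.

Besides the shell and the picture viewer there is one more tool, called as name([rows], argument=value, ...), one row to a line, values as JSON. play_rows: Moves the arm, as the interface text tells. Its arguments: {"type":"object","properties":{"steps":{"type":"array","items":{"type":"array","items":{"type":"number","minimum":-1,"maximum":1}}}},"required":["steps"]}

```bash
mkdir -p pics; ls
cat > h.py <<'E'
import numpy as np,cv2
from plant import env
from scipy.spatial.transform import Rotation as R
def snap(n,f):
    c=env.calibration(n); p,d=env.snapshot(n)
    cv2.imwrite('pics/'+f+'.png',p[:,:,::-1]); np.savez('pics/'+f+'.npz',p=p,d=d,K=c['K'],eye=c['eye'],rot=c['rotation']); return p,d
def load(f): return np.load('pics/'+f+'.npz')
def cloud(z):
    d=z['d'];K=z['K'];v,u=np.mgrid[:d.shape[0],:d.shape[1]]
    c=np.stack([(u-K[0,2])/K[0,0]*d,(v-K[1,2])/K[1,1]*d,d],-1)
    return c@z['rot'].T+z['eye']
def proj(z,P):
    c=(np.asarray(P)-z['eye'])@z['rot']; u=c@z['K'].T; return u[...,:2]/u[...,2:]
E
python3 - <<'E'
from h import *
s=env.sense(); print(s, env.tcp_to_grasp)
a,_=snap('scene','s0');b,_=snap('top','t0')
for n in('scene','top'):
    c=env.calibration(n);print(n,c['eye'],c['rotation'],c['K'])
E
```

```text
pics
{'time': 0.0, 'q': array([ 1.35977609,  0.68999371, -0.19449658,  1.56637286,  0.15728782,
        0.90249119, -0.21508831]), 'joint_velocities': array([-0.00245808, -0.00113024, -0.00017616,  0.00018207, -0.00171862,
        0.00082803,  0.0003327 ]), 'joint_efforts': array([ 6.21148520e-04, -5.39599371e+01, -1.26708604e+00, -1.58542013e+01,
        8.87331233e-03,  9.29668488e-03,  7.24236031e-06]), 'eef_pos': array([ 0.15127179, -0.60573365,  0.23046986]), 'tool_rot': array([-9.19948664e-04,  9.92511992e-01,  1.22143628e-01, -1.82229534e-04]), 'wrist_force': array([ 0.57193981,  0.32800842, -0.41925976]), 'torque': array([ 0.04522539,  0.04002238, -0.01004079]), 'gripper_force': 0.0, 'gripper_width': 0.0854742065840697} 0.0187
scene [ 0.10026338 -0.46438219  0.8726875 ] [-0.29142355  0.83060968 -0.44782655  0.15687971] [[379.90325666   0.         280.49306065]
 [  0.         379.90325666 214.87471798]
 [  0.           0.           1.        ]]
top [ 0.37147244 -0.12684837  1.21999163] [ 0.07889539 -0.6942652   0.71054496 -0.08304937] [[411.23557157   0.         282.69465645]
 [  0.         411.23557157 209.71146244]
 [  0.           0.           1.        ]]
```

View pics/s0.png

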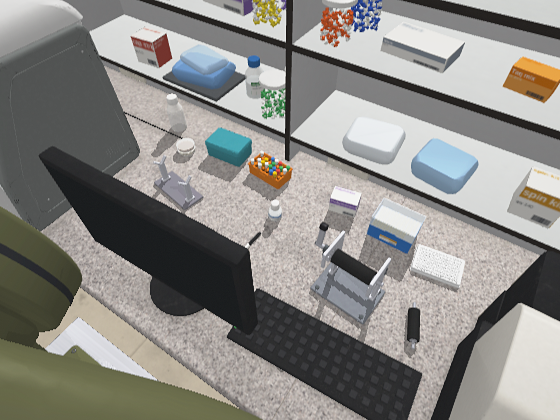

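View pics/t0.png

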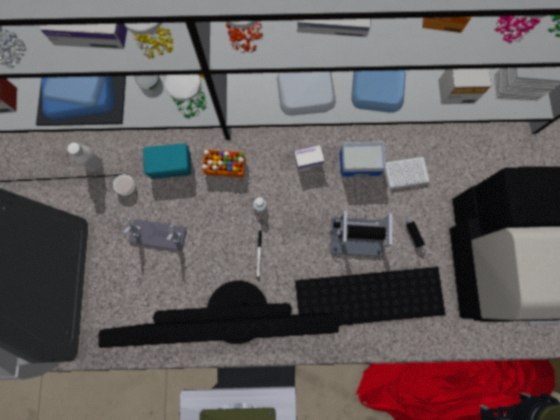

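```bash
sed -i "s/rot=c\['rotation'\]/rot=R.from_quat(np.roll(c['rotation'],-1)).as_matrix()/" h.py
python3 - <<'E'
from h import *
a,_=snap('scene','s1');b,_=snap('top','t1')
zs=load('s1');zt=load('t1');ct=cloud(zt);cs=cloud(zs)
for u,v in[(420,200),(300,180),(260,205),(259,255),(155,235),(367,232),(220,330),(412,230)]: print('top',u,v,ct[v,u].round(3))
for u,v in[(323,230),(355,265),(412,325),(275,208),(178,190),(253,240),(350,305)]: print('scene',u,v,cs[v,u].round(3))
c1=cv2.resize(a[215:335,290:450],(800,600),interpolation=cv2.INTER_CUBIC)
c2=cv2.resize(b[195:275,315:435],(600,400),interpolation=cv2.INTER_CUBIC)
c3=cv2.resize(b[200:270,110:200],(400,311),interpolation=cv2.INTER_CUBIC)
cv2.imwrite('pics/c1.png',c1[:,:,::-1])
m=np.zeros((400,800,3),np.uint8);m[:,:480]=cv2.resize(c2,(480,400));m[:250,480:]=cv2.resize(c3,(320,250))
cv2.imwrite('pics/c2.png',m[:,:,::-1])
E
```

```text
top 420 200 [ 0.677 -0.559  0.001]
top 300 180 [ 0.75  -0.193 -0.   ]
top 260 205 [ 0.659 -0.071  0.054]
top 259 255 [ 0.519 -0.064  0.006]
top 155 235 [0.586 0.246 0.006]
top 367 232 [ 0.555 -0.357  0.153]
top 220 330 [ 0.327 -0.004  0.367]
top 412 230 [ 0.58  -0.518  0.024]
scene 323 230 [ 0.559 -0.272  0.209]
scene 355 265 [ 0.556 -0.361  0.148]
scene 412 325 [ 0.56  -0.526  0.027]
scene 275 208 [ 0.661 -0.077  0.052]
scene 178 190 [0.584 0.231 0.012]
scene 253 240 [ 0.563 -0.068  0.005]
scene 350 305 [ 0.534 -0.382  0.011]
```

View pics/c1.png

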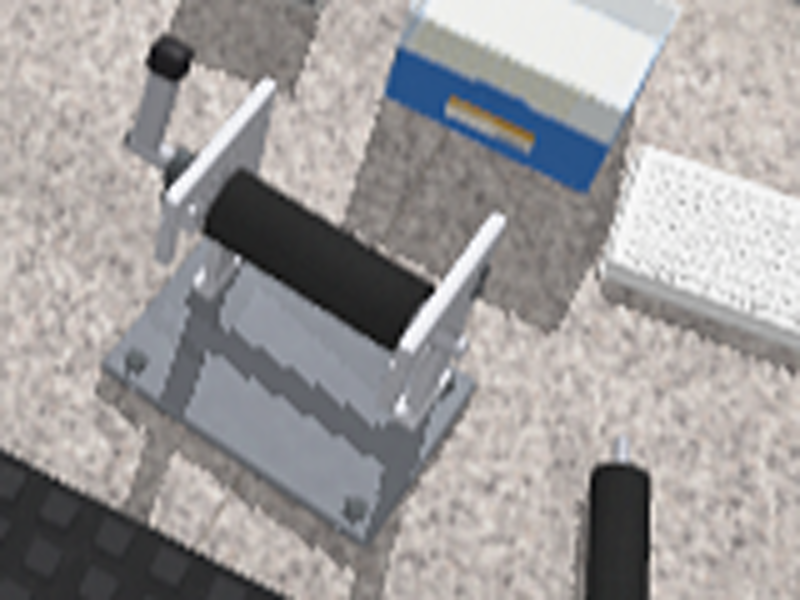

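View pics/c2.png

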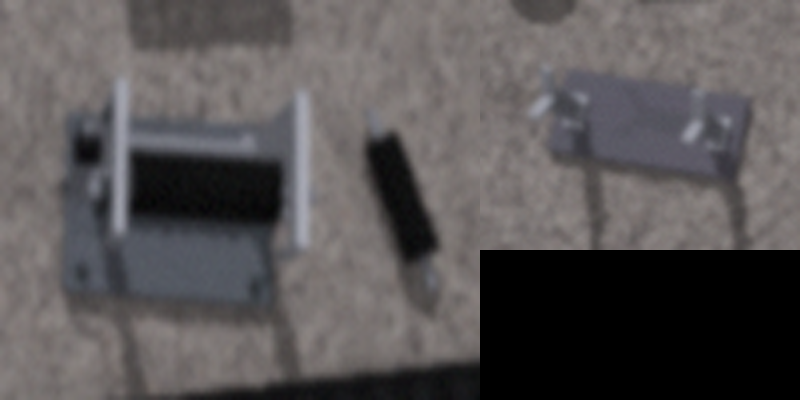

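```bash
cat > fit.py <<'E'
from h import *
for f in('s1','t1'):
    c=cloud(load(f)).reshape(-1,3)
    def sel(lo,hi): return c[((c>lo)&(c<hi)).all(1)]
    print(f)
    ch=sel([.45,-.5,.160],[.68,-.24,.174])
    # exclude roller/lever: 2 clusters along y
    if len(ch)>4:
        L=ch[(ch[:,1]>-.32)]; Rr=ch[ch[:,1]<-.4]
        for n,p in(('+y cheek',L),('-y cheek',Rr)):
            if len(p)>3:
                rc=cv2.minAreaRect((p[:,:2]*1000).astype(np.float32)); print(n,len(p),rc,np.median(p[:,2]))
    base=sel([.45,-.5,.007],[.68,-.24,.017]); rc=cv2.minAreaRect((base[:,:2]*1000).astype(np.float32)); print('base',len(base),rc)
    ro=sel([.5,-.405,.140],[.6,-.31,.158]); print('rollertop',len(ro),ro.mean(0),ro.max(0),ro.min(0))
    ro=ro[ro[:,2]>.1485]
    if len(ro)>9: print(' axis dir (x over y)',np.polyfit(ro[:,1],ro[:,0],1))
    g=sel([.5,-.31,.185],[.62,-.22,.25]); print('grip',len(g),g.mean(0),g.min(0),g.max(0))
    b=sel([.5,.1,.005],[.68,.36,.018]); print('rest base',len(b),cv2.minAreaRect((b[:,:2]*1000).astype(np.float32)),np.median(b[:,2]))
    v=sel([.5,.1,.03],[.68,.36,.11]); print('rest V',len(v),v.min(0),v.max(0))
    for s in(v[v[:,1]>.24],v[v[:,1]<.24]): print('  ',len(s),s.mean(0),s.min(0),s.max(0))
    bt=sel([.6,-.12,.03],[.7,-.03,.08]);print('bottle',bt.mean(0),bt.max(0),bt.min(0))
    mk=sel([.45,-.12,.004],[.61,-.02,.018]);print('marker',len(mk),cv2.minAreaRect((mk[:,:2]*1000).astype(np.float32)))
E
python3 fit.py
```

```text
s1
+y cheek 192 ((571.4659423828125, -297.28228759765625), (47.255985260009766, 72.31565856933594), 55.30491638183594) 0.1658013824433499
-y cheek 138 ((562.6599731445312, -414.8605651855469), (8.220815658569336, 84.93464660644531), 85.61527252197266) 0.16610608492852563
base 2061 ((560.916259765625, -390.6966247558594), (238.8306121826172, 131.75970458984375), 75.90047454833984)
rollertop 565 [ 0.5545028  -0.3585851   0.14894958] [ 0.5773438  -0.31005073  0.15562049] [ 0.53685314 -0.40495016  0.14000421]
 axis dir (x over y) [0.0770932  0.58539758]
grip 105 [ 0.56262348 -0.26953478  0.20761991] [ 0.55656364 -0.27772668  0.18556266] [ 0.572516   -0.26018214  0.22067832]
rest base 753 ((596.908203125, 255.7865447998047), (206.82481384277344, 91.80718231201172), 70.59159088134766) 0.009572382853273886
rest V 263 [0.55855622 0.17019282 0.03007562] [0.62206089 0.3066559  0.09779458]
   130 [0.60034184 0.29559089 0.06735139] [0.58000683 0.28998889 0.03007562] [0.62206089 0.3066559  0.09657562]
   133 [0.57854576 0.17602439 0.0677172 ] [0.55855622 0.17019282 0.03136055] [0.60022462 0.18609
[... 906 characters left out ...]
-0.25935645  0.22387835]
rest base 1223 ((589.8162841796875, 230.68783569335938), (257.95257568359375, 178.13531494140625), 89.72286987304688) 0.010238128335056773
rest V 200 [0.55774895 0.17173251 0.03028651] [0.62109324 0.30762592 0.10030995]
   110 [0.59873054 0.29694149 0.07444553] [0.57812183 0.29034015 0.0331327 ] [0.62109324 0.30762592 0.10030995]
   90 [0.57706423 0.17703424 0.07577806] [0.55774895 0.17173251 0.03028651] [0.5976614  0.18527033 0.09909682]
bottle [ 0.66624143 -0.06841855  0.04730839] [ 0.68593001 -0.04915556  0.06733303] [ 0.65004402 -0.08507608  0.03010198]
marker 302 ((530.3419189453125, -70.98468017578125), (96.5719985961914, 158.07144165039062), 89.83870697021484)
```

play_rows([
  [0, 0, -0.5, 0, 0, 0, -1],
  [0.3, -0.3, -0.7, 0, 0, -0.1, -1],
  [0.6, -0.6, -0.7, 0, 0, -0.22, -1],
  [1, -1, -0.7, 0, 0, -0.34, -1],
  [1, -1, -0.7, 0, 0, -0.46, -1],
  [1, -1, -0.7, 0, 0, -0.58, -1],
  [1, -1, -0.7, 0, 0, -0.69, -1],
  [1, -1, -0.7, 0, 0, -0.796, -1],
  [1, -1, -0.7, 0, 0, -0.796, -1],
])

```text
time: 1.32
eef_pos: [0.2386, -0.4608, 0.3151]
tool_rot: [-0.0, 0.734, 0.679, 0.0]
wrist_force: [-0.5, -0.3, 0.0]
gripper_width: -0.0003
gripper_force: 0.0
```

play_rows([
  [0.4, 0.4, 0, 0, 0, 0, -1],
  [0.9, 1, 0, 0, 0, 0, -1],
  [0.9, 1, 0, 0, 0, 0, -1],
  [0.9, 1, 0, 0, 0, 0, -1],
  [0.9, 1, 0, 0, 0, 0, -1],
])

```text
time: 1.95
eef_pos: [0.3659, -0.3628, 0.3151]
tool_rot: [-0.0, 0.734, 0.679, -0.001]
wrist_force: [0.1, -0.8, 0.7]
gripper_width: 0.0002
gripper_force: 0.0
```

play_rows([
  [0.4, 0.3, 0, 0, 0, 0, -1],
  [0.8, 0.6, 0, 0, 0, 0, -1],
  [0.9, 0.8, 0.2, 0, 0, 0, -1],
  [0.9, 0.8, 0.3, 0, 0, 0, -1],
  [0.9, 0.8, 0.3, 0, 0, 0, -1],
])

```text
time: 2.58
eef_pos: [0.4681, -0.2636, 0.2782]
tool_rot: [-0.001, 0.735, 0.678, -0.002]
wrist_force: [-0.3, 0.2, -0.9]
gripper_width: -0.0002
gripper_force: 0.0
```

Run:
```python
from h import *
s=env.sense();print(s['eef_pos'],s['wrist_force'],s['q'])
a,_=snap('scene','s2');w,_=snap('wrist','w2')
cv2.imwrite('pics/m2.png',cv2.resize(np.hstack([a,w]),(800,300),interpolation=cv2.INTER_AREA)[:,:,::-1])
c=cloud(load('w2'))
p=c.reshape(-1,3)
def sel(lo,hi): return p[((p>lo)&(p<hi)).all(1)]
for n,lo,hi in(('grip',[.5,-.31,.19],[.62,-.22,.25]),('roll',[.5,-.405,.14],[.6,-.31,.158]),('chk-',[.45,-.5,.16],[.68,-.4,.174]),('chk+',[.45,-.305,.16],[.68,-.285,.174])):
    q=sel(lo,hi);print(n,len(q)); 
    if len(q): print(q.mean(0),q.min(0),q.max(0),cv2.minAreaRect((q[:,:2]*1000).astype(np.float32)))
```

```text
[ 0.46806475 -0.26364994  0.27815834] [-0.29518294  0.15922424 -0.88374439] [ 0.76884399  0.55655723 -0.55601275  1.75660835  0.35581288  0.93400993
 -0.01464588]
grip 1096
[ 0.56464798 -0.2671378   0.21151232] [ 0.55756261 -0.27722784  0.19001104] [ 0.57514638 -0.25961563  0.22153297] ((566.4046020507812, -268.4278259277344), (17.508953094482422, 17.023481369018555), 85.08071899414062)
roll 3218
[ 0.5577799  -0.35203898  0.14934611] [ 0.5398996  -0.40487338  0.14000794] [ 0.57984698 -0.3100094   0.15443713] ((559.5675048828125, -356.7481994628906), (95.01310729980469, 34.71215057373047), 85.10742950439453)
chk- 231
[ 0.59458136 -0.41543968  0.16471433] [ 0.57911546 -0.42135115  0.16010885] [ 0.60447851 -0.4119066   0.16810019] ((591.7976684570312, -416.47418212890625), (8.142075538635254, 26.2362003326416), 82.72428131103516)
chk+ 1076
[ 0.56548458 -0.29510413  0.16553537] [ 0.53091881 -0.30356056  0.16003387] [ 0.61478953 -0.28509443  0.1690726 ] ((573.153076171875, -293.6313171386719), (15.005780220031738, 83.89958953857422), 85.52570343017578)
```

View pics/m2.png

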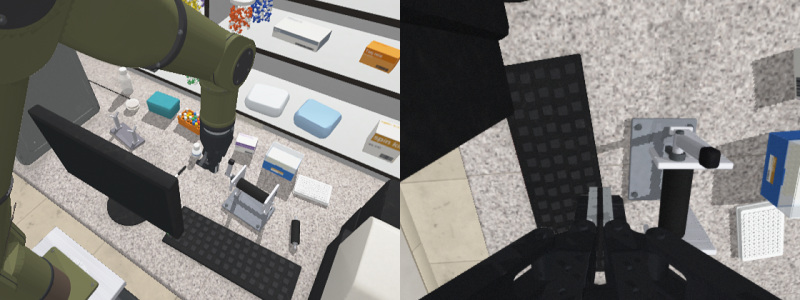

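play_rows([
  [0.04, 0.1, 0.3, 0, 0, 0, -1],
  [0.04, 0.3, 0.61, 0, 0, 0, -1],
  [0.04, 0.36, 0.61, 0, 0, 0, -1],
  [0.04, 0.5, 0.59, 0, 0, 0, -1],
  [0.04, 0.63, 0.59, 0, 0, 0, -1],
  [0.04, 0.71, 0.6, 0, 0, 0, -1],
  [0.04, 0.79, 0.62, 0, 0, 0, -1],
  [0.04, 0.86, 0.67, 0, 0, 0, -1],
  [0.04, 0.93, 0.72, 0, 0, 0, -1],
  [0.04, 0.97, 0.77, 0, 0, 0, -1],
  [0.04, 1, 0.82, 0, 0, 0, -1],
  [0.04, 1, 0.82, 0, 0, 0, -1],
])

```text
time: 4.18
eef_pos: [0.5904, -0.2655, 0.1799]
tool_rot: [-0.001, 0.733, 0.68, -0.0]
wrist_force: [-0.1, 0.3, 0.9]
gripper_width: -0.0001
gripper_force: 0.0
```

play_rows([
  [0, 0.03, 0.06, 0, 0, 0, -1],
  [0, 0.05, 0.11, 0, 0, 0, -1],
  [0, 0.06, 0.15, 0, 0, 0, -1],
  [0, 0.06, 0.17, 0, 0, 0, -1],
  [0, 0.06, 0.18, 0, 0, 0, -1],
  [0, 0.06, 0.18, 0, 0, 0, -1],
])

```text
time: 4.92
eef_pos: [0.5976, -0.2665, 0.1593]
tool_rot: [-0.0, 0.733, 0.68, -0.0]
wrist_force: [-1.6, 1.6, 0.7]
gripper_width: -0.0001
gripper_force: 1.4
```

Run:
```python
from h import *
s=env.sense();print(s['eef_pos'],s['wrist_force'])
a,_=snap('scene','s3');w,_=snap('wrist','w3')
ca=cv2.resize(a[200:320,290:410],(400,400),interpolation=cv2.INTER_CUBIC)
cv2.imwrite('pics/m3.png',np.hstack([ca,cv2.resize(w,(400,400))])[:,:,::-1])
```

```text
[ 0.59762991 -0.266458    0.1592538 ] [-1.64093029  1.55952062  0.67369364]
```

View pics/m3.png

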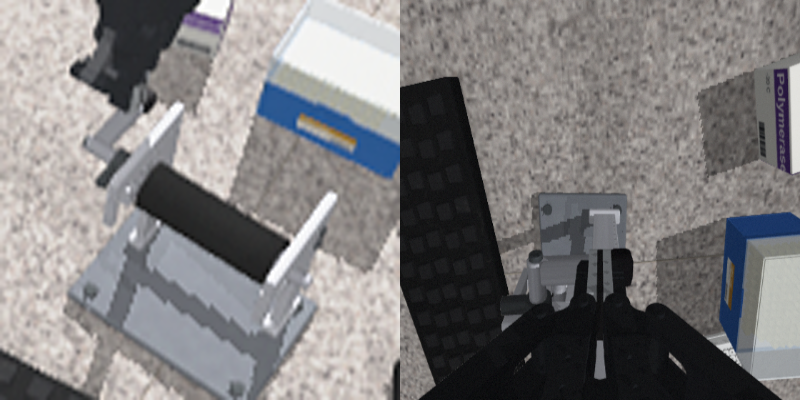

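play_rows([
  [0, -0.02, -0.4, 0, 0, 0, -1],
  [0, -0.1, -0.75, 0, 0, 0, -1],
  [-0.3, -0.26, -0.75, 0, 0, 0, 0],
  [-0.76, -0.26, -0.75, 0, 0, 0, 1],
  [-0.76, -0.26, -0.75, 0, 0, 0, 1],
  [-0.76, -0.26, -0.75, 0, 0, 0, 1],
  [-0.76, -0.26, -0.75, 0, 0, 0, 1],
])

```text
time: 5.9
eef_pos: [0.5607, -0.3535, 0.2495]
tool_rot: [0.0, 0.732, 0.681, 0.001]
wrist_force: [-0.4, 0.9, -0.2]
gripper_width: 0.0853
gripper_force: 0.0
```

Run:
```python
from h import *
s=env.sense();print(s['eef_pos'],s['gripper_width'])
snap('scene','s4');snap('wrist','w4');snap('top','t4')
for f in('s4','w4','t4'):
    p=cloud(load(f)).reshape(-1,3)
    Rm=R.from_euler('z',-.077).as_matrix(); q=(p-[.559,-.355,0])@Rm
    def sel(lo,hi): return q[((q>lo)&(q<hi)).all(1)]
    l=sel([-.02,.075,.12],[.07,.105,.25]);print(f,'lever',len(l))
    if len(l):
        for x in np.arange(-.02,.07,.01):
            k=l[(l[:,0]>x)&(l[:,0]<x+.01)]
            if len(k): print('  ',round(x,2),len(k),np.percentile(k[:,2],[5,50,95]).round(4))
    r=sel([-.03,-.048,.138],[.03,.048,.157]);print('roll',len(r))
    if len(r): print(np.percentile(r,[1,50,99],axis=0).round(4), r[r[:,2]>.150].mean(0))
```

```text
[ 0.56069151 -0.35346274  0.24945148] 0.0852822915650968
s4 lever 182
   -0.02 30 [0.1559 0.16   0.1623]
   -0.01 24 [0.1586 0.1613 0.163 ]
   0.0 22 [0.1549 0.16   0.1618]
   0.01 23 [0.1543 0.1594 0.1608]
   0.02 21 [0.1564 0.1587 0.1604]
   0.03 26 [0.1551 0.1578 0.1599]
   0.04 27 [0.1557 0.1589 0.1609]
   0.05 9 [0.1532 0.1576 0.1597]
roll 603
[[-0.0175 -0.0471  0.1384]
 [-0.0064 -0.0015  0.1496]
 [ 0.0141  0.047   0.1545]] [-0.00031265 -0.00055223  0.15177955]
w4 lever 2897
   -0.02 237 [0.1573 0.161  0.1629]
   -0.01 513 [0.1591 0.1616 0.1634]
   0.0 380 [0.1583 0.1603 0.1617]
   0.01 368 [0.158  0.1596 0.1609]
   0.02 362 [0.1569 0.1587 0.16  ]
   0.03 366 [0.156  0.158  0.1594]
   0.04 481 [0.1559 0.1587 0.1602]
   0.05 190 [0.1562 0.1581 0.1596]
roll 5633
[[-0.0159 -0.0468  0.139 ]
 [ 0.0013  0.0044  0.1503]
 [ 0.018   0.0474  0.1534]] [0.00108971 0.00286108 0.15168617]
t4 lever 168
   -0.02 22 [0.1588 0.1637 0.1669]
   -0.01 25 [0.1584 0.162  0.1646]
   0.0 24 [0.1578 0.16   0.163 ]
   0.01 21 [0.1557 0.1593 0.162 ]
   0.02 20 [0.156  0.1583 0.1626]
   0.03 23 [0.1536 0.1591 0.1614]
   0.04 24 [0.1563 0.1594 0.163 ]
   0.05 9 [0.1561 0.1575 0.1609]
roll 332
[[-0.0178 -0.0325  0.1393]
 [-0.0031  0.0136  0.1506]
 [ 0.0157  0.0473  0.1559]] [-0.00064297  0.0145176   0.15248738]
```

play_rows([
  [-0.01, -0.01, 0.3, 0, 0, 0, 1],
  [-0.01, -0.01, 0.6, 0, 0, 0, 1],
  [-0.01, -0.01, 0.85, 0, 0, 0, 1],
  [-0.01, -0.01, 1, 0, 0, 0, 1],
  [-0.01, -0.01, 1, 0, 0, 0, 1],
])

```text
time: 6.68
eef_pos: [0.5579, -0.3558, 0.1283]
tool_rot: [-0.001, 0.733, 0.68, -0.0]
wrist_force: [0.7, -0.8, 0.8]
gripper_width: 0.0855
gripper_force: 0.0
```

play_rows([
  [0, 0, 0.08, 0, 0, 0, 1],
  [0, 0, 0.14, 0, 0, 0, 1],
  [0, 0, 0.14, 0, 0, 0, 0.4],
  [0, 0, 0.14, 0, 0, 0, 0],
  [0, 0, 0.14, 0, 0, 0, -0.2],
  [0, 0, 0.14, 0, 0, 0, -0.5],
  [0, 0, 0.14, 0, 0, 0, -1],
  [0, 0, 0.14, 0, 0, 0, -1],
  [0, 0, 0.14, 0, 0, 0, -1],
  [0, 0, 0.14, 0, 0, 0, -1],
])

```text
time: 7.92
eef_pos: [0.5589, -0.3565, 0.1131]
tool_rot: [0.001, 0.733, 0.68, 0.0]
wrist_force: [-1.0, 1.2, 5.3]
gripper_width: 0.0344
gripper_force: 59.4
```

play_rows([
  [0, 0, -0.02, 0, 0, 0, -1],
  [0, 0, -0.036, 0, 0, 0, -1],
  [0, 0, -0.036, 0, 0, 0, -1],
  [0, -0.05, -0.036, 0, 0, 0, -1],
  [0, -0.1, -0.036, 0, 0, 0, -1],
  [0, -0.14, -0.036, 0, 0, 0, -1],
  [0, -0.167, -0.036, 0, 0, 0, -1],
  [0, -0.167, -0.036, 0, 0, 0, -1],
  [0, -0.167, -0.036, 0, 0, 0, -1],
])

```text
time: 9.05
eef_pos: [0.5388, -0.3548, 0.1169]
tool_rot: [0.0, 0.733, 0.68, 0.0]
wrist_force: [0.0, 1.1, -2.1]
gripper_width: 0.035
gripper_force: 59.9
```

play_rows([
  [0, 0, 0.05, 0, 0, 0, -1],
  [0, 0, 0.1, 0, 0, 0, -1],
  [0, 0, 0.15, 0, 0, 0, -1],
  [0, 0, 0.15, 0, 0, 0, -1],
])

```text
time: 9.55
eef_pos: [0.538, -0.3545, 0.098]
tool_rot: [-0.001, 0.733, 0.68, -0.0]
wrist_force: [-0.4, -1.1, -2.8]
gripper_width: 0.0345
gripper_force: 59.9
```

Run:
```python
from h import *
s=env.sense();print(s['eef_pos'],s['wrist_force'],s['torque'],s['gripper_width'])
```

```text
[ 0.53798429 -0.35454971  0.09796512] [-0.38369565 -1.14965853 -2.79849703] [ 0.03370323 -0.03725859 -0.03397216] 0.03454878928291745
```

play_rows([
  [0, 0, 0.06, 0, 0, 0, -1],
  [0, 0, 0.12, 0, 0, 0, -1],
  [0, 0, 0.17, 0, 0, 0, -1],
  [0, 0, 0.17, 0, 0, 0, -1],
  [0, 0, 0.17, 0, 0, 0, -1],
])

```text
time: 10.18
eef_pos: [0.5386, -0.3548, 0.0785]
tool_rot: [0.0, 0.733, 0.68, 0.0]
wrist_force: [0.4, 0.3, -2.6]
gripper_width: 0.0346
gripper_force: 59.9
```

play_rows([
  [0, -0.05, 0, 0, 0, 0, -1],
  [0, -0.1, 0, 0, 0, 0, -1],
  [0, -0.15, 0, 0, 0, 0, -1],
  [0, -0.25, 0, 0, 0, 0, -1],
  [0, -0.35, 0, 0, 0, 0, -1],
  [0, -0.4, 0, 0, 0, 0, -1],
  [0, -0.4, 0, 0, 0, 0, -1],
])

```text
time: 11.05
eef_pos: [0.49, -0.3514, 0.0785]
tool_rot: [-0.0, 0.733, 0.68, -0.0]
wrist_force: [-1.2, 0.8, -2.8]
gripper_width: 0.0345
gripper_force: 60.0
```

play_rows([
  [0, 0, -0.2, 0, 0, 0, -1],
  [0, 0, -0.5, 0, 0, 0, -1],
  [0, 0, -0.8, 0, 0, 0, -1],
  [0, 0, -1, 0, 0, 0, -1],
  [0, 0, -1, 0, 0, 0, -1],
])

```text
time: 11.68
eef_pos: [0.4924, -0.3516, 0.2003]
tool_rot: [0.002, 0.733, 0.68, 0.001]
wrist_force: [1.1, -0.5, -3.6]
gripper_width: 0.0345
gripper_force: 60.2
```

play_rows([
  [0.1, 0, -0.2, 0, 0, 0, -1],
  [0.3, 0, -0.4, 0, 0, 0, -1],
  [0.6, 0.1, -0.5, 0, 0, 0.03, -1],
  [0.9, 0.15, -0.5, 0, 0, 0.05, -1],
  [1, 0.15, -0.5, 0, 0, 0.065, -1],
  [1, 0.15, -0.5, 0, 0, 0.065, -1],
])

```text
time: 12.42
eef_pos: [0.5174, -0.2314, 0.2573]
tool_rot: [-0.001, 0.766, 0.643, -0.0]
wrist_force: [0.4, -0.9, -2.6]
gripper_width: 0.0346
gripper_force: 60.3
```

play_rows([
  [0.2, 0, 0, 0, 0, 0, -1],
  [0.5, 0.05, 0, 0, 0, 0, -1],
  [0.8, 0.1, 0, 0, 0, 0, -1],
  [1, 0.1, 0, 0, 0, 0, -1],
  [1, 0.1, 0, 0, 0, 0, -1],
])

```text
time: 13.05
eef_pos: [0.5509, -0.1154, 0.2577]
tool_rot: [-0.001, 0.766, 0.643, 0.0]
wrist_force: [-0.3, -0.0, -2.2]
gripper_width: 0.0346
gripper_force: 60.3
```

play_rows([
  [0.2, 0, 0, 0, 0, 0, -1],
  [0.5, 0.05, 0, 0, 0, 0, -1],
  [0.8, 0.1, 0, 0, 0, 0, -1],
  [1, 0.1, 0, 0, 0, 0, -1],
  [1, 0.1, 0, 0, 0, 0, -1],
])

```text
time: 13.68
eef_pos: [0.5839, -0.0004, 0.2578]
tool_rot: [-0.0, 0.766, 0.642, -0.0]
wrist_force: [-0.4, -0.7, -3.2]
gripper_width: 0.0347
gripper_force: 60.3
```

play_rows([
  [0.2, 0, 0, 0, 0, 0, -1],
  [0.5, -0.05, 0, 0, 0, 0, -1],
  [0.8, -0.15, 0, 0, 0, 0, -1],
  [0.97, -0.15, 0, 0, 0, 0, -1],
  [0.97, -0.15, 0, 0, 0, 0, -1],
])

```text
time: 14.3
eef_pos: [0.5872, 0.1165, 0.2582]
tool_rot: [0.0, 0.767, 0.642, -0.0]
wrist_force: [0.0, -1.5, -2.4]
gripper_width: 0.0345
gripper_force: 60.3
```

Run:
```python
from h import *
s=env.sense();print(s['eef_pos'],s['wrist_force'],s['q'])
a,_=snap('scene','s5');snap('wrist','w5');snap('top','t5')
w=load('w5')['p']
cv2.imwrite('pics/m5.png',cv2.resize(np.hstack([a,w]),(800,300),interpolation=cv2.INTER_AREA)[:,:,::-1])
for f in('s5','w5','t5'):
    z=load(f);p=cloud(z).reshape(-1,3)
    for n,lo,hi in(('V+',[.5,.275,.03],[.68,.32,.11]),('V-',[.5,.155,.03],[.68,.20,.11])):
        q=p[((p>lo)&(p<hi)).all(1)];print(f,n,len(q))
        if len(q):
            print('  ',np.percentile(q,[1,50,99],axis=0).round(4).tolist())
            # project on rest axes
            Rm=R.from_euler('z',-.177).as_matrix();k=(q-[.5887,.2364,0])@Rm;t=k[k[:,2]>.085]
            if len(t): print('   local top x,y rng',np.percentile(t,[2,98],axis=0).round(4).tolist(), 'notch x extents mid',(t[:,0].min()+t[:,0].max())/2)
```

```text
[0.5872016  0.11648313 0.25817365] [ 0.01488183 -1.5207945  -2.39497552] [-6.25908722e-04  6.52085822e-01 -4.80439412e-01  1.60755879e+00
  3.48246762e-01  9.67957567e-01 -7.73562844e-01]
s5 V+ 128
   [[0.5807, 0.2896, 0.0307], [0.6, 0.295, 0.0703], [0.6212, 0.3052, 0.0963]]
   local top x,y rng [[-0.0193, 0.0562, 0.0851], [0.0232, 0.0691, 0.097]] notch x extents mid 0.0020825615254606317
s5 V- 132
   [[0.5598, 0.1705, 0.0317], [0.5783, 0.1752, 0.0707], [0.5972, 0.1853, 0.0962]]
   local top x,y rng [[-0.019, -0.0654, 0.0859], [0.0204, -0.0544, 0.0964]] notch x extents mid 0.0005771681017386482
w5 V+ 0
w5 V- 587
   [[0.5588, 0.173, 0.0467], [0.5767, 0.1792, 0.0866], [0.6001, 0.1857, 0.0961]]
   local top x,y rng [[-0.0199, -0.0638, 0.0852], [0.0214, -0.0542, 0.096]] notch x extents mid 0.0009323041624574105
t5 V+ 0
t5 V- 0
```

View pics/m5.png

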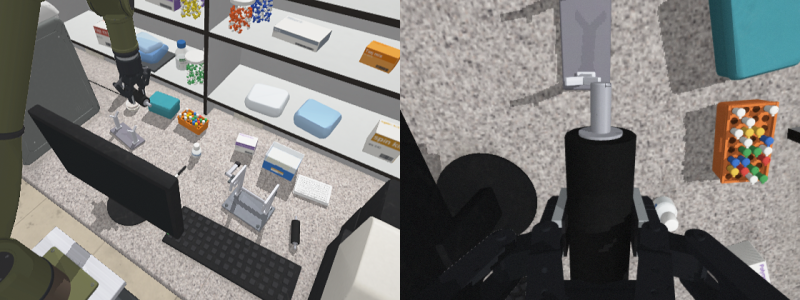

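play_rows([
  [0.2, 0, 0, 0, 0, 0, -1],
  [0.5, -0.05, 0, 0, 0, 0, -1],
  [0.8, -0.15, 0, 0, 0, 0, -1],
  [0.99, -0.15, 0.2, 0, 0, 0, -1],
  [0.99, -0.15, 0.5, 0, 0, 0, -1],
  [0.99, -0.15, 0.7, 0, 0, 0, -1],
  [0.99, -0.15, 0.9, 0, 0, 0, -1],
  [0.99, -0.15, 0.9, 0, 0, 0, -1],
  [0.99, -0.15, 0.9, 0, 0, 0, -1],
])

```text
time: 15.58
eef_pos: [0.5909, 0.2362, 0.1513]
tool_rot: [0.0, 0.768, 0.641, 0.001]
wrist_force: [0.5, 1.0, -2.4]
gripper_width: 0.0346
gripper_force: 60.3
```

Run:
```python
from h import *
s=env.sense();print(s['eef_pos'],s['tool_rot'],s['wrist_force'])
a,_=snap('scene','s6');snap('wrist','w6')
w=load('w6')['p']
ca=cv2.resize(a[140:230,120:240],(533,400),interpolation=cv2.INTER_CUBIC)
cv2.imwrite('pics/m6.png',np.hstack([ca[:,100:500],cv2.resize(w[:,140:420],(400,600))[:400]])[:,:,::-1])
Rm=R.from_euler('z',-.177).as_matrix()
for f in('s6','w6'):
    z=load(f);p=cloud(z).reshape(-1,3);k=(p-[.590,.238,0])@Rm
    for n,lo,hi in(('V+',[-.03,.05,.03],[.03,.072,.103]),('V-',[-.03,-.072,.03],[.03,-.05,.103]),('axle-',[-.02,-.085,.115],[.02,-.055,.145]),('axle+',[-.02,.055,.115],[.02,.085,.145]),('sleeve',[-.03,-.06,.14],[.03,.06,.155])):
        q=k[((k>lo)&(k<hi)).all(1)]
        if len(q): print(f,n,len(q),np.percentile(q,[2,50,98],axis=0).round(4).tolist(),q.mean(0).round(4))
```

```text
[0.59087281 0.23617246 0.15128912] [4.44364368e-04 7.67579262e-01 6.40953583e-01 6.19124120e-04] [ 0.52115792  1.02837003 -2.36997516]
s6 V+ 117 [[-0.0191, 0.054, 0.032], [-0.0014, 0.0575, 0.067], [0.0168, 0.0655, 0.0958]] [-0.0013  0.0582  0.0656]
s6 V- 134 [[-0.0197, -0.0671, 0.0307], [-0.0002, -0.0636, 0.0694], [0.0182, -0.0554, 0.0958]] [-0.0003 -0.063   0.0673]
s6 sleeve 1 [[-0.0163, -0.0103, 0.1532], [-0.0163, -0.0103, 0.1532], [-0.0163, -0.0103, 0.1532]] [-0.0163 -0.0103  0.1532]
w6 V+ 962 [[-0.0199, 0.0565, 0.0364], [-0.0065, 0.0622, 0.0917], [0.0214, 0.0662, 0.0961]] [-0.0009  0.062   0.087 ]
w6 sleeve 1 [[-0.0201, 0.0084, 0.1542], [-0.0201, 0.0084, 0.1542], [-0.0201, 0.0084, 0.1542]] [-0.0201  0.0084  0.1542]
```

View pics/m6.png

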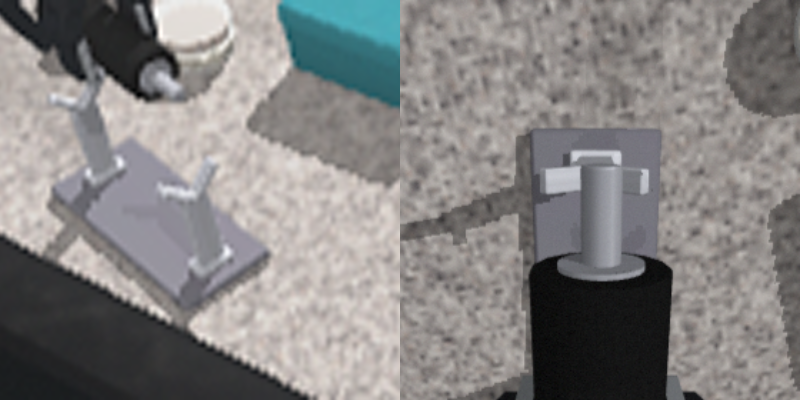

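Run:
```python
from h import *
Rm=R.from_euler('z',-.177).as_matrix()
for f in('w6','s6'):
    k=(cloud(load(f)).reshape(-1,3)-[.590,.238,0])@Rm
    for n,lo,hi in(('axle+',[-.015,.0515,.165],[.015,.085,.19]),('sleeve',[-.02,.025,.165],[.02,.06,.2]),('axle-',[-.015,-.085,.16],[.015,-.0535,.19])):
        q=k[((k>lo)&(k<hi)).all(1)]
        if len(q)>5:
            print(f,n,len(q),np.percentile(q,[2,50,98],axis=0).round(4).tolist())
            if f=='w6': print(' z,x slope over y',np.polyfit(q[:,1],q[:,2],1)[0],np.polyfit(q[:,1],q[:,0],1)[0])
```

```text
w6 axle+ 1958 [[-0.0015, 0.052, 0.1731], [0.0032, 0.0635, 0.1772], [0.008, 0.0737, 0.1789]]
 z,x slope over y -0.025030763570577163 0.0019795527487263304
w6 sleeve 8828 [[-0.0132, 0.0257, 0.1702], [0.003, 0.0421, 0.1873], [0.0186, 0.0578, 0.1914]]
 z,x slope over y -0.3543951006667157 0.011574334321873738
s6 sleeve 7 [[-0.0144, 0.0292, 0.1733], [-0.012, 0.0443, 0.1796], [0.019, 0.046, 0.1853]]
s6 axle- 39 [[-0.0092, -0.0765, 0.1699], [0.0004, -0.0669, 0.176], [0.0078, -0.0536, 0.1853]]
```

play_rows([
  [0, -0.012, 0.1, 0, 0, 0, -1],
  [0, -0.012, 0.25, 0, 0, 0, -1],
  [0, -0.012, 0.4, 0, 0, 0, -1],
  [0, -0.012, 0.5, 0, 0, 0, -1],
  [0, -0.012, 0.57, 0, 0, 0, -1],
  [0, -0.012, 0.63, 0, 0, 0, -1],
  [0, -0.012, 0.67, 0, 0, 0, -1],
  [0, -0.012, 0.69, 0, 0, 0, -1],
  [0, -0.012, 0.7, 0, 0, 0, -1],
  [0, -0.012, 0.7, 0, 0, 0, -1],
])

```text
time: 16.92
eef_pos: [0.5885, 0.2372, 0.0666]
tool_rot: [0.0, 0.767, 0.642, 0.0]
wrist_force: [-1.2, 0.7, -3.3]
gripper_width: 0.0349
gripper_force: 60.3
```

play_rows([
  [0, 0, 0.01, 0, 0, 0, -1],
  [0, 0, 0.02, 0, 0, 0, -1],
  [0, 0, 0.026, 0, 0, 0, -1],
  [0, 0, 0.03, 0, 0, 0, -1],
  [0, 0, 0.03, 0, 0, 0, -1],
])

```text
time: 17.55
eef_pos: [0.5887, 0.2372, 0.0632]
tool_rot: [0.0, 0.767, 0.642, 0.0]
wrist_force: [-0.8, 0.0, 2.1]
gripper_width: 0.0347
gripper_force: 60.6
```

play_rows([
  [0, 0, 0.005, 0, 0, 0, -1],
  [0, 0, 0.008, 0, 0, 0, -1],
  [0, 0, 0.008, 0, 0, 0, -1],
])

```text
time: 17.92
eef_pos: [0.5888, 0.2372, 0.063]
tool_rot: [0.0, 0.767, 0.642, 0.0]
wrist_force: [-1.7, -1.8, 8.2]
gripper_width: 0.0343
gripper_force: 61.2
```

Well seated (8 N upward). Releasing gradually.

play_rows([
  [0, 0, 0, 0, 0, 0, -0.15],
  [0, 0, 0, 0, 0, 0, -0.1],
  [0, 0, 0, 0, 0, 0, 0],
  [0, 0, 0, 0, 0, 0, 0.3],
  [0, 0, 0, 0, 0, 0, 0.7],
  [0, 0, 0, 0, 0, 0, 1],
  [0, 0, 0, 0, 0, 0, 1],
  [0, 0, 0, 0, 0, 0, 1],
])

```text
time: 18.92
eef_pos: [0.5884, 0.2372, 0.0618]
tool_rot: [0.0, 0.767, 0.642, 0.0]
wrist_force: [-0.0, -0.2, 0.4]
gripper_width: 0.0852
gripper_force: 0.0
```

play_rows([
  [0, 0, -0.1, 0, 0, 0, 1],
  [0, 0, -0.3, 0, 0, 0, 1],
  [0, 0, -0.6, 0, 0, 0, 1],
  [0, 0, -1, 0, 0, 0, 1],
  [0, 0, -1, 0, 0, 0, 1],
  [0, 0, -1, 0, 0, 0, 1],
])

```text
time: 19.68
eef_pos: [0.5883, 0.2369, 0.1822]
tool_rot: [0.0, 0.767, 0.642, 0.0]
wrist_force: [0.2, -0.3, -0.8]
gripper_width: 0.0859
gripper_force: 0.0
```

Run:
```python
from h import *
s=env.sense();print(s['time'],s['eef_pos'],s['wrist_force'])
a,_=snap('scene','s7');snap('wrist','w7')
w=load('w7')['p']
ca=cv2.resize(a[140:330,120:420],(800,506),interpolation=cv2.INTER_CUBIC)
cv2.imwrite('pics/m7.png',ca[:,:,::-1])
Rm=R.from_euler('z',-.177).as_matrix()
for f in('w7','s7'):
    p=cloud(load(f)).reshape(-1,3);k=(p-[.590,.238,0])@Rm
    for n,lo,hi in(('axle+',[-.012,.066,.08],[.012,.085,.1]),('sleeve',[-.02,-.06,.098],[.02,.06,.11]),('axle-',[-.012,-.085,.08],[.012,-.066,.1])):
        q=k[((k>lo)&(k<hi)).all(1)]
        if len(q)>5: print(f,n,len(q),np.percentile(q,[2,50,98],axis=0).round(4).tolist())
p=(cloud(load('s7')).reshape(-1,3)-[.559,-.355,0])@R.from_euler('z',-.077).as_matrix()
l=p[((p>[-.02,.075,.12])&(p<[.07,.105,.25])).all(1)];print('lever',np.percentile(l,[2,50,98],axis=0).round(3).tolist())
```

```text
19.675 [0.5882518  0.23692053 0.18218335] [ 0.16846742 -0.32642841 -0.77402489]
w7 axle+ 198 [[-0.0092, 0.0661, 0.0856], [0.0007, 0.0699, 0.0886], [0.0052, 0.0737, 0.0904]]
w7 sleeve 4720 [[-0.0107, -0.0484, 0.0982], [0.0007, 0.0043, 0.1012], [0.0119, 0.0476, 0.1032]]
w7 axle- 140 [[-0.0047, -0.0757, 0.0848], [-0.0, -0.0709, 0.0887], [0.0047, -0.0663, 0.0905]]
s7 axle+ 8 [[-0.0105, 0.0665, 0.0865], [-0.0017, 0.0688, 0.088], [0.0038, 0.0751, 0.09]]
s7 sleeve 194 [[-0.0125, -0.0501, 0.0981], [-0.0012, -0.0042, 0.1009], [0.0113, 0.0478, 0.1045]]
s7 axle- 18 [[-0.0051, -0.0765, 0.0808], [-0.0007, -0.0724, 0.0878], [0.0081, -0.0662, 0.0903]]
lever [[-0.015, 0.077, 0.153], [0.016, 0.085, 0.159], [0.052, 0.094, 0.163]]
```

View pics/m7.png

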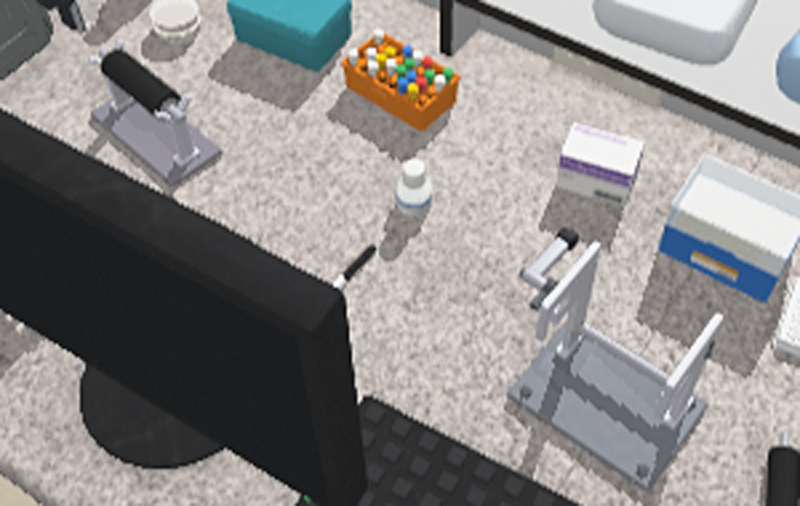

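The picture shows the roller in both notches (150, 85), level at 85 mm. The lever lies open (550, 255), and the bottle and pen are where they were.

```bash
python3 -c "
from plant import env
print(env.close_job())"
```

```text
the job is handed in; nothing more can be done
None
```

The roller now lies level in both V notches of the rest and the cam lever is fully open. The bottle and pen look undisturbed, and I handed the job in at about 20 s; the hand-in gave no verdict.

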